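# Slide the glass lid off the sauce spoon

## Task

Open the wooden cutlery box by pressing on the top of its flat glass lid near the orange dot and drawing the lid toward the robot until it meets its stop, pressing firmly enough to move it but gently enough not to crack the glass. Then take the sauce spoon out of the box and lay it gently in the white tray, let go, and leave the box open; do not disturb the game console, the mug or the sauce bottle.

Things in the scene. Friction and masses are not known exactly. Their poses are not given: they have to be found in the camera images.
- cutlery_box: Brown wooden box fixed to the table, 220 (x) x 140 (y) mm, about 50 mm high in front, 65 mm at the far end; origin: centre of its underside; front = its -x end, facing the robot within 15 degrees. The lid slides on inner ledges under dark lips along the sides; clear width between them 108 mm. Far wall 8 mm thick. Inner floor 6 mm up. Spoon compartment: x = -39 to +102 mm.
- lid: Green glass slab 205 x 121 x 10 mm, 0.5 to 0.72 kg, loose in the box's grooves, 1 to 2 mm play; cannot be lifted out. It slopes down toward the front by a few degrees: follow it by feel. Origin: centre of its underside; axes level, as the box's. Slides about 132 mm toward the box's -x to a hard stop (origin then at x = -136 mm in the box). Press with about 15 to 18 N to drag it; cracks above 30 N.
- press_mark (a point): Centre of a flat orange dot, 32 mm across, on the lid's upper face, 71 mm from the lid's origin toward its far (+x) end: where to press with the shut fingertips; glass and box are stiff, so touch down slower than 10 mm/s. It moves with the lid. The upper face lies about 8 mm below the tops of the box's lips.
- spoon: Sauce spoon lying flat, right way up, 0.05 kg, 112 mm long along its x: black handle 12 mm wide and 14 mm high from x = -60 to +18 mm, round steel bowl 36 mm across, 8 mm high, centred at x = +34 mm. Origin on its underside, on its middle line; grip it across the handle at the origin. It lies on the inner floor of the box, roughly along the box's x, bowl to the far end.
- tray: Low white tray fixed to the table, 190 mm (x) by 120 mm (y), walls 6 mm thick and 14 mm high, inside 178 by 108 mm; origin at the centre of its underside, inner floor 6 mm above it.
- game: Closed pink-red handheld game console, 75 x 130 x 23 mm, loose on the table; leave alone. Origin at the centre of its underside.
- mug: Blue mug, 76 mm across, 85 mm high, loose on the table; leave alone. Origin at the centre of its underside.
- sauce: Amber sauce bottle with a red cap, 60 mm across, 150 mm high, loose on the table; leave alone. Origin at the centre of its underside.
There are look-alikes about, which are no part of the job. There is more than one size of the lid; the one meant has the size given above.

How it is judged:
On the way, in this order (a step that is already met when the one before it is completed fails the run):
1. the lid is drawn to its stop with the spoon still in the box (x of lid in the frame of cutlery_box below -0.13 m and z of spoon in the frame of cutlery_box below 0.02 m and x of spoon in the frame of cutlery_box above -0.03 m), for 0.2 s.
2. the spoon is lifted clear of the box (height (world z) of spoon above 0.06 m), for 0.1 s.
At the end, for the whole second after the job is handed in: The lid is at its stop: origin 130 to 150 mm frontward of the box's centre. The spoon lies right way up on the tray's floor: origin within 75 mm (x) and 53 mm (y) of the tray's centre, under 12 mm above its underside, tilt under 0.12 rad. Lid and spoon at rest (x of lid in the frame of cutlery_box between -0.15 and -0.13 m and x of spoon in the frame of tray between -0.075 and 0.075 m and y of spoon in the frame of tray between -0.053 and 0.053 m and z of spoon in the frame of tray below 0.012 m and angle between spoon's own z axis and vertical below 0.12 rad and linear speed of each of spoon, lid below 0.02 m/s); the robot touches nothing.
It fails at once if the glass is pressed or pushed with more than 30 N (contact force between any of the fingers, the arm and lid above 30 N).
It fails at once if the spoon is dropped (falls free faster than 0.6 m/s) (contact force between the fingers and spoon below 0.01 N and linear speed of spoon above 0.6 m/s).
It fails at once if game console, mug or bottle is moved more than 20 mm (distance of any of game, mug, sauce from where it was at the start of the episode above 0.02 m).
It also fails if it takes over 72 s, if anything falls off the work surface, if the arm or the gripper's body presses on something with over 40 N, if the wrist force passes 120 N, or if a joint passes its speed limit or range.

## Robot

A 6-joint arm with a two-finger parallel gripper is mounted at the origin on the work surface. World frame = base frame: x ahead of the robot, y to its left, z up, the work surface at z = 0. Lengths are in m, angles in rad, forces in N, time in s.
With the tool pointing down it reaches from about 0.35 to 0.775 m from the base axis. Payload 5.5 kg.
Tool frame: the origin (TCP) lies at the very end of the fingers, on their centre line; the grasp point (between the pads) lies 19 mm behind it; z points along the fingers, y is the line along which they close (so a half turn about z gives the same grasp; the last joint's range is limited). The gripper opens to 85 mm and grips with 20 to 120 N. Pads are 22 mm wide; open, the fingers measure 114 mm over their backs; the gripper's body (76 mm by 85 mm) begins 54 mm behind the grasp point. The pads swing forward as they close: fully open they stand 13 mm farther back than shut.
Start: joints at [-1.436, 0.313, 0.046, 1.304, 0, 1.431], TCP at [0.156, -0.553, 0.231] pointing down, gripper open.
Joint ranges: [-2.76, 2.76], [-0.86, 1.69], [-1.03, 1.26], [-2.2, 2.34], [-1.47, 1.5], [-3.14, 3.14]. Speed limits (rad/s): [2.57, 2.57, 3.14, 3.14, 3.14, 3.14].

## Interface

Orientations are given as a unit quaternion [w, x, y, z].
In Python, from workcell import env, imaging, ticket gives the robot as it stands. The module is installed in compiled form; this text tells all that it offers.
- The arm moves only by the tool apply_moves, never from a script. Its argument "rows" is a list of rows, each an object with "xyz": the shift along the tool's x, y, z in mm, a list of three; "turn": the turn, a rotation vector about the tool's x, y, z in rad, a list of three; "grip": the opening, from 0 (shut) to 1 (fully open). A call has 1 to 12 rows; each row is the pose to reach, as a shift and turn from the pose commanded when the call began, along the tool's axes at that moment; what a row does not reach only later rows make up. A row lasts 1/12 s, in which the tool goes at most 41.7 mm and 7.16 degrees, less where a joint would pass 70% of its speed; a pose out of reach is approached as far as the arm can. A call with a gripper value outside its range is refused whole. The fingers move at their own pace and stop on an object; "force" is the grip in N (left out, the last holds). Time passes only in rows, so rows that repeat a pose let the fingers close. It gives the time, the measured TCP pose, the force, the opening and the grip force at its end, in the units of the state.
- env.get_state(): the state, without advancing time (a new reading comes with each control period).
- imaging.read_camera(name): name is "side" or "top"; returns a dict with "color" (400x640x3 uint8, blue, green, red), "z_map" (400x640 float32, m along the optical axis (not along the pixel's ray), 0 where there is no reading), "camera_matrix" (3x3 intrinsics, pixels), "view" (4x4, takes a point from world to camera coordinates). Camera axes: x right, y down, z forward; pixel columns grow to the right and rows downward; lengths in m; the calibration is good to about 2 mm. A picture is of the moment at which its call begins.
- ticket.hand_in(): hands the job in; it is judged then, once.
The state is a dict: "clock": time; "joint_pos": joint angles; "qvel": joint speeds; "tau": joint torques, N m; "tcp_pos": TCP position; "orientation": TCP orientation; "wrist_force": force on the tool from outside, world axes, zero at the start; "ft_torque": the same for the moment, N m; "finger_gap": finger opening in m; "grip_force": force on a finger pad.
Only numpy, scipy, OpenCV 4.12 (cv2) and the standard library are available. Lean on these libraries where they do the work, as an engineer would, in place of code of your own. Each camera call takes 0.05 s, during which the arm holds its last target. There are 200 camera calls.

## Working session

There is one attempt and no reset: what is moved stays moved. The work goes in short steps, Python scripts to look and compute and a tool call to move; the robot and the scene stay as the last step left them, time stands still between calls to the robot, and variables do not carry over. Pictures are saved under pics/ and viewed, at most 10 in all, crops included, and the job is handed in when it is done.

Besides the shell and the picture viewer there is one more tool, called in YAML: its name, and indented under it one key for each argument. apply_moves: Moves the arm, as the interface text tells. Its arguments: {"type":"object","properties":{"rows":{"type":"array"},"force":{"type":"number"}},"required":["rows"]}

```bash
mkdir -p pics; cat > h.py <<'E'
import numpy as np, cv2
from workcell import env, imaging, ticket
def cam(n):
    d=imaging.read_camera(n); K=d["camera_matrix"];T=np.linalg.inv(d["view"]);z=d["z_map"]
    v,u=np.mgrid[0:400,0:640]
    P=np.stack([(u-K[0,2])/K[0,0]*z,(v-K[1,2])/K[1,1]*z,z],-1)@T[:3,:3].T+T[:3,3]
    P[z==0]=np.nan
    return d,P
E
python3 - <<'E'
from h import *
s=env.get_state(); print(s)
for n in("top","side"):
    d,P=cam(n); cv2.imwrite(f"pics/{n}0.png",d["color"]); print(n,d["camera_matrix"].round(1).tolist(),d["view"].round(3).tolist())
    np.savez(f"{n}0.npz",P=P,c=d["color"],V=d["view"],K=d["camera_matrix"])
E
```

```text
{'clock': 0.0, 'joint_pos': array([-1.43559986e+00,  3.13984195e-01,  4.50117408e-02,  1.30359750e+00,
        6.44471542e-07,  1.43119810e+00]), 'qvel': array([-9.34891631e-04,  7.78065381e-06, -1.37539560e-03, -9.44544673e-04,
        5.61735189e-04, -8.15817211e-04]), 'tau': array([-1.17494288e-03, -4.80626822e+01,  2.98532903e+01,  1.93363521e-02,
       -4.68939311e-05,  9.84918728e-06]), 'tcp_pos': array([ 0.15595056, -0.55293473,  0.23043148]), 'orientation': array([-8.86808654e-04,  9.90575435e-01,  1.36965401e-01,  2.27399716e-06]), 'wrist_force': array([-0.34303267, -0.10037365,  0.07908432]), 'ft_torque': array([-0.03338871, -0.04977763,  0.03235135]), 'grip_force': 0.0, 'finger_gap': 0.08555255297080454}
top [[429.0, 0.0, 324.2], [0.0, 429.0, 197.8], [0.0, 0.0, 1.0]] [[0.009, -1.0, -0.001, 0.0], [-0.995, -0.009, -0.095, 0.479], [0.094, 0.002, -0.996, 1.146], [0.0, 0.0, 0.0, 1.0]]
side [[425.6, 0.0, 325.7], [0.0, 425.6, 205.4], [0.0, 0.0, 1.0]] [[-0.94, -0.341, 0.013, 0.465], [-0.19, 0.491, -0.85, 0.142], [0.283, -0.802, -0.526, 0.966], [0.0, 0.0, 0.0, 1.0]]
```

View pics/top0.png

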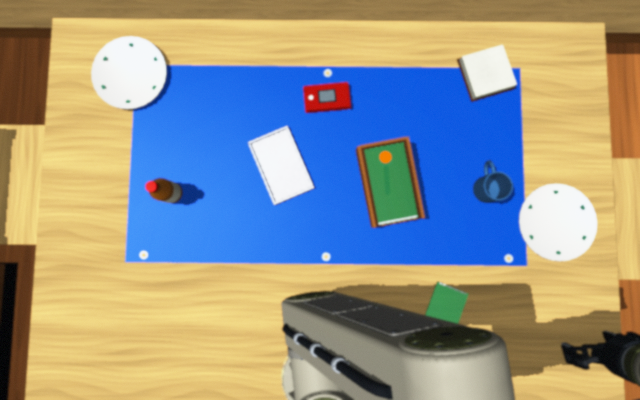

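View pics/side0.png

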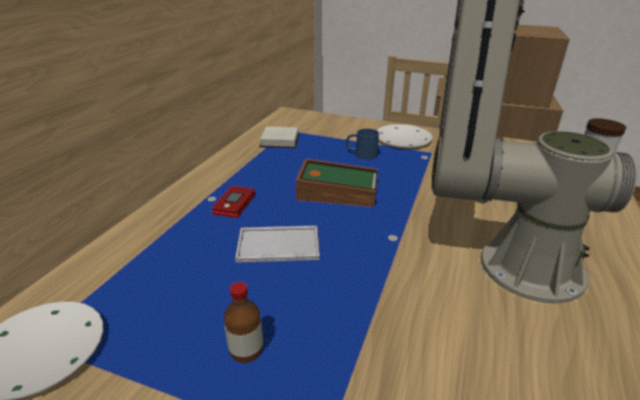

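Top view: the cutlery box with the full-size green lid is at (391,182) and the orange dot at (385,157). The white tray is at (281,165), game (327,97), mug (495,187), bottle (163,189). Look-alikes are the small green slab at (446,302), which is too small to be the lid, and the white block at (487,72), which is not a low walled tray. Next I'll measure these and make one enlarged crop.

```bash
python3 - <<'E'
from h import *
f=np.load("top0.npz");P=f["P"];c=f["c"]
hsv=cv2.cvtColor(c,cv2.COLOR_BGR2HSV);H,S,V=[hsv[...,i].astype(int) for i in range(3)]
def rep(n,m,lo=-1,hi=1):
    m=m&np.isfinite(P[...,2])&(P[...,2]>lo)&(P[...,2]<hi)
    k,l,st,ce=cv2.connectedComponentsWithStats(m.astype(np.uint8))
    for i in range(1,k):
        if st[i,4]<60: continue
        q=P[l==i]; r=cv2.minAreaRect(q[:,:2].astype(np.float32)*1000)
        print(n,st[i,4],ce[i].round(1),"mean",q.mean(0).round(4),"rect",np.round(r[0],1),np.round(r[1],1),round(r[2],1),"z",np.percentile(q[:,2],[2,50,98]).round(4))
roi=np.zeros((400,640),bool);roi[60:270,120:520]=True
rep("orange",roi&(H>8)&(H<20)&(S>200)&(V>200))
rep("green",(H>50)&(H<85)&(S>80))
box=roi.copy();box[:,:345]=0;box[:,440:]=0
rep("box",box&~((H>95)&(H<125)&(S>150)),0.02,.1)
t=roi.copy();t[:,:240]=0;t[:,325:]=0;t[:118]=0
rep("tray",t&(S<90)&(V>120),-.01,.05)
rep("game",roi&((H<8)|(H>172))&(S>150))
m=(H>50)&(H<85)&(S>80)&box
q=P[m];q=q[np.isfinite(q[:,2])];A=np.c_[q[:,:2],np.ones(len(q))];co=np.linalg.lstsq(A,q[:,2],rcond=None)[0];print("lidplane",co.round(4),(A@co-q[:,2]).std())
cv2.imwrite("pics/crop0.png",cv2.resize(c[110:245,235:445],None,fx=3.6,fy=3.6,interpolation=cv2.INTER_CUBIC))
# side
g=np.load("side0.npz");P=g["P"];c=g["c"]
hsv=cv2.cvtColor(c,cv2.COLOR_BGR2HSV);H,S,V=[hsv[...,i].astype(int) for i in range(3)]
roi=np.zeros((400,640),bool);roi[150:270,225:385]=True
rep("s-orange",roi&(H>5)&(H<20)&(S>190)&(V>150),.03)
rep("s-green",roi&(H>50)&(H<90)&(S>80))
rep("s-tray",roi&(S<90)&(V>110),-.01,.05)
E
```

```text
orange 102 [385.  156.6] mean [ 0.5884 -0.1569  0.0551] rect [ 588.4 -156.8] [28.3 28.7] 44.2 z [0.0503 0.0552 0.0594]
green 2784 [390.7 183.1] mean [ 0.5178 -0.1725  0.0499] rect [ 522.4 -171.4] [197.3 109.4] 11.3 z [0.0416 0.0498 0.0584]
green 1101 [446.2 304. ] mean [ 0.2003 -0.3205  0.0312] rect [ 222.7 -252.6] [248.7  89.6] 70.9 z [0.0041 0.0095 0.6185]
box 108 [347.   94.5] mean [ 0.769  -0.0562  0.0231] rect [770.5 -57.6] [70.7 14.1] 0.5 z [0.0204 0.0228 0.0267]
box 4480 [390.  181.1] mean [ 0.5228 -0.1707  0.0516] rect [ 522.6 -171.6] [221.1 141. ] 11.5 z [0.0313 0.0517 0.066 ]
tray 3011 [280.6 164.8] mean [0.5719 0.1268 0.0071] rect [573.9 127.9] [194.6 123.6] 23.7 z [0.0008 0.0065 0.0162]
tray 145 [277.2 263.6] mean [2.993e-01 1.316e-01 2.000e-04] rect [299.6 118.7] [  3.2 230.5] 0.5 z [-0.0041  0.0001  0.0044]
game 844 [327.4  97.4] mean [ 0.7604 -0.0018  0.0226] rect [7.633e+02 1.000e-01] [ 70.2 123. ] 6.0 z [0.0123 0.0229 0.0277]
game 102 [152.1 186.4] mean [0.4914 0.4243 0.1481] rect [490.5 426.9] [25.4 31.2] 64.7 z [0.1142 0.1495 0.1547]
lidplane [0.0683 0.0187 0.0177] 0.0022299607917227334
s-green 969 [340.5 175.1] mean [ 0.5159 -0.181   0.0502] rect [ 522.9 -181.3] [195.8 101. ] 9.8 z [0.0434 0.0499 0.0578]
s-tray 90 [243.4 165. ] mean [ 0.8606 -0.2245  0.0014] rect [ 860.8 -226.5] [244.2  12.6] 90.0 z [-0.0012  0.0014  0.0039]
s-tray 2794 [277.3 243.5] mean [0.5708 0.1303 0.008 ] rect [575.  119.9] [196.5 145.9] 23.8 z [0.0018 0.0072 0.0157]
```

View pics/crop0.png

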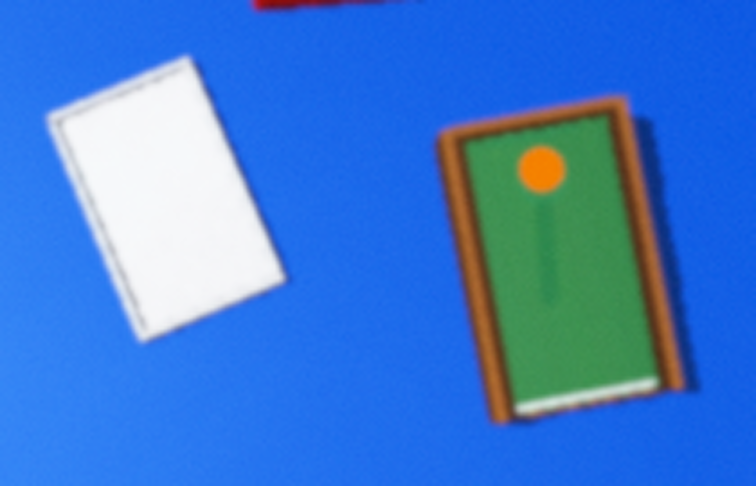

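The crop confirms the dot at crop (541,170) on the long lid, in the box with the dark lips. The spoon handle shows through the glass at crop (545,250), slightly left of centre. Box centre is (0.5226,-0.1716), yaw 11.5°. The dot is at (0.588,-0.157,0.055), which agrees with 67 mm ahead of the box centre, and the lid slope is about 4°. Moving now.

apply_moves:
  rows:
    - {"xyz":[41,-21,0],"turn":[0,0,0.07],"grip":0}
    - {"xyz":[78,-40,0],"turn":[0,0,0.074],"grip":0}
    - {"xyz":[115,-58,8],"turn":[0,0,0.074],"grip":0}
    - {"xyz":[152,-77,16],"turn":[0,0,0.074],"grip":0}
    - {"xyz":[189,-95,24],"turn":[0,0,0.074],"grip":0}
    - {"xyz":[226,-114,32],"turn":[0,0,0.074],"grip":0}
    - {"xyz":[263,-133,40],"turn":[0,0,0.074],"grip":0}
    - {"xyz":[300,-151,48],"turn":[0,0,0.074],"grip":0}
    - {"xyz":[337,-170,56],"turn":[0,0,0.074],"grip":0}
    - {"xyz":[374,-189,64],"turn":[0,0,0.074],"grip":0}
    - {"xyz":[411,-207,72],"turn":[0,0,0.074],"grip":0}
    - {"xyz":[448,-226,80],"turn":[0,0,0.074],"grip":0}
  force: 30

```text
clock: 1.1
tcp_pos: [0.5202, -0.2188, 0.1524]
orientation: [-0.0, 0.995, 0.1, -0.0]
wrist_force: [0.5, -0.0, -0.6]
finger_gap: 0.0002
grip_force: 0.0
```

apply_moves:
  rows:
    - {"xyz":[30,-18,20],"turn":[0,0,0],"grip":0}
    - {"xyz":[60,-36,40],"turn":[0,0,0],"grip":0}
    - {"xyz":[72,-43,60],"turn":[0,0,0],"grip":0}
    - {"xyz":[72,-43,70],"turn":[0,0,0],"grip":0}
    - {"xyz":[72,-43,75],"turn":[0,0,0],"grip":0}
    - {"xyz":[72,-43,77],"turn":[0,0,0],"grip":0}
    - {"xyz":[72,-43,77],"turn":[0,0,0],"grip":0}
    - {"xyz":[72,-43,77],"turn":[0,0,0],"grip":0}

```text
clock: 1.77
tcp_pos: [0.5809, -0.1655, 0.0771]
orientation: [0.0, 0.995, 0.099, 0.001]
wrist_force: [0.7, -0.1, -0.1]
finger_gap: 0.0002
grip_force: 0.0
```

```bash
python3 - <<'E'
from h import *
s=env.get_state(); print(s["tcp_pos"].round(4),s["orientation"].round(4),s["wrist_force"].round(2),s["joint_pos"].round(3),s["qvel"].round(3))
d=imaging.read_camera("side");q=np.r_[s["tcp_pos"],1];p=d["view"]@q;uv=d["camera_matrix"]@p[:3]/p[2];print(uv)
cv2.imwrite("pics/s1.png",cv2.resize(d["color"][80:230,240:440],None,fx=3.5,fy=3.5,interpolation=cv2.INTER_CUBIC))
E
```

```text
[ 0.5809 -0.1655  0.0771] [4.000e-04 9.951e-01 9.930e-02 5.000e-04] [ 0.67 -0.08 -0.07] [-0.41   0.453 -0.137  0.98  -0.     2.532] [-0.    -0.006  0.007  0.001 -0.     0.001]
[317.5589426 165.2179362   1.       ]
```

View pics/s1.png

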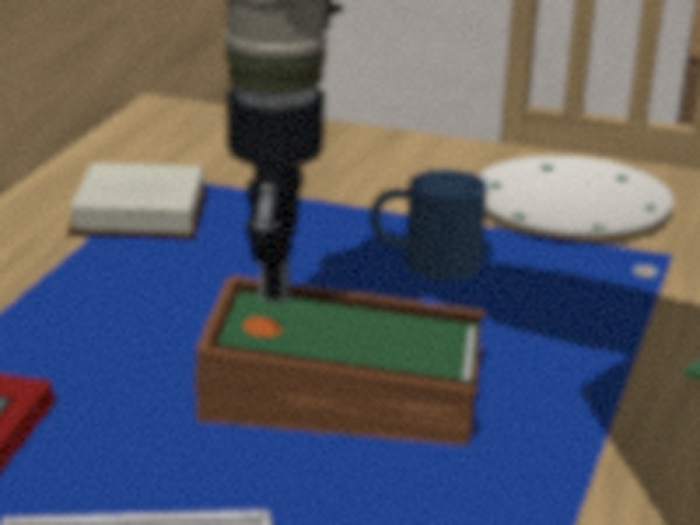

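Fingertips sit above the dot, with a small offset still to fix. Next I correct it, drop to about 8 mm above the glass, then feel for contact.

apply_moves:
  rows:
    - {"xyz":[8.6,-6.9,4],"turn":[0,0,0],"grip":0}
    - {"xyz":[8.6,-6.9,8],"turn":[0,0,0],"grip":0}
    - {"xyz":[8.6,-6.9,11],"turn":[0,0,0],"grip":0}
    - {"xyz":[8.6,-6.9,13],"turn":[0,0,0],"grip":0}
    - {"xyz":[8.6,-6.9,14],"turn":[0,0,0],"grip":0}
    - {"xyz":[8.6,-6.9,14.5],"turn":[0,0,0],"grip":0}
    - {"xyz":[8.6,-6.9,15],"turn":[0,0,0],"grip":0}
    - {"xyz":[8.6,-6.9,15.5],"turn":[0,0,0],"grip":0}

```text
clock: 2.48
tcp_pos: [0.5882, -0.1558, 0.0606]
orientation: [0.0, 0.995, 0.1, 0.0]
wrist_force: [0.2, -0.6, 0.2]
finger_gap: 0.0001
grip_force: 0.0
```

apply_moves:
  rows:
    - {"xyz":[0,0,0.5],"turn":[0,0,0],"grip":0}
    - {"xyz":[0,0,1],"turn":[0,0,0],"grip":0}
    - {"xyz":[0,0,1.5],"turn":[0,0,0],"grip":0}
    - {"xyz":[0,0,2],"turn":[0,0,0],"grip":0}
    - {"xyz":[0,0,2.5],"turn":[0,0,0],"grip":0}
    - {"xyz":[0,0,3],"turn":[0,0,0],"grip":0}

```text
clock: 2.98
tcp_pos: [0.5882, -0.1557, 0.0575]
orientation: [0.0, 0.995, 0.1, 0.0]
wrist_force: [1.0, 0.8, 0.3]
finger_gap: -0.0003
grip_force: 0.0
```

apply_moves:
  rows:
    - {"xyz":[0,0,0.4],"turn":[0,0,0],"grip":0}
    - {"xyz":[0,0,0.8],"turn":[0,0,0],"grip":0}
    - {"xyz":[0,0,1.2],"turn":[0,0,0],"grip":0}
    - {"xyz":[0,0,1.5],"turn":[0,0,0],"grip":0}

```text
clock: 3.32
tcp_pos: [0.5882, -0.1557, 0.056]
orientation: [0.0, 0.995, 0.1, -0.0]
wrist_force: [-0.2, 0.4, -0.9]
finger_gap: -0.0
grip_force: 0.0
```

apply_moves:
  rows:
    - {"xyz":[0,0,0.3],"turn":[0,0,0],"grip":0}
    - {"xyz":[0,0,0.6],"turn":[0,0,0],"grip":0}
    - {"xyz":[0,0,0.9],"turn":[0,0,0],"grip":0}

```text
clock: 3.57
tcp_pos: [0.5882, -0.1557, 0.0553]
orientation: [0.0, 0.995, 0.1, 0.0]
wrist_force: [-0.4, 0.4, 2.5]
finger_gap: -0.0
grip_force: 1.5
```

apply_moves:
  rows:
    - {"xyz":[0,0,0.2],"turn":[0,0,0],"grip":0}
    - {"xyz":[0,0,0.3],"turn":[0,0,0],"grip":0}
    - {"xyz":[0,0,0.3],"turn":[0,0,0],"grip":0}

```text
clock: 3.82
tcp_pos: [0.5882, -0.1557, 0.0553]
orientation: [0.0, 0.995, 0.1, 0.0]
wrist_force: [-1.4, 0.7, 3.9]
finger_gap: -0.0
grip_force: 2.2
```

apply_moves:
  rows:
    - {"xyz":[0,0,0.3],"turn":[0,0,0],"grip":0}
    - {"xyz":[0,0,0.6],"turn":[0,0,0],"grip":0}
    - {"xyz":[0,0,0.9],"turn":[0,0,0],"grip":0}
    - {"xyz":[0,0,1.2],"turn":[0,0,0],"grip":0}
    - {"xyz":[0,0,1.2],"turn":[0,0,0],"grip":0}

```text
clock: 4.23
tcp_pos: [0.5883, -0.1557, 0.0551]
orientation: [0.0, 0.995, 0.1, 0.0]
wrist_force: [-4.2, 1.5, 10.6]
finger_gap: -0.0001
grip_force: 5.7
```

apply_moves:
  rows:
    - {"xyz":[0,0,0.4],"turn":[0,0,0],"grip":0}
    - {"xyz":[0,0,0.8],"turn":[0,0,0],"grip":0}
    - {"xyz":[0,0,1.0],"turn":[0,0,0],"grip":0}
    - {"xyz":[-1,0,1.1],"turn":[0,0,0],"grip":0}
    - {"xyz":[-2,0,1.15],"turn":[0,0,0],"grip":0}
    - {"xyz":[-3,0,1.2],"turn":[0,0,0],"grip":0}
    - {"xyz":[-4,0,1.3],"turn":[0,0,0],"grip":0}

```text
clock: 4.82
tcp_pos: [0.5874, -0.1568, 0.055]
orientation: [0.001, 0.995, 0.101, 0.003]
wrist_force: [2.6, 0.7, 10.5]
finger_gap: 0.0002
grip_force: 5.3
```

apply_moves:
  rows:
    - {"xyz":[0,0,0.4],"turn":[0,0,0],"grip":0}
    - {"xyz":[-1,0,0.8],"turn":[0,0,0],"grip":0}
    - {"xyz":[-2,0,1.2],"turn":[0,0,0],"grip":0}
    - {"xyz":[-3,0,1.3],"turn":[0,0,0],"grip":0}
    - {"xyz":[-4,0,1.4],"turn":[0,0,0],"grip":0}

```text
clock: 5.23
tcp_pos: [0.585, -0.1581, 0.0548]
orientation: [0.002, 0.995, 0.101, 0.005]
wrist_force: [3.9, 2.5, 15.0]
finger_gap: 0.0002
grip_force: 7.2
```

apply_moves:
  rows:
    - {"xyz":[-1,0,0.2],"turn":[0,0,0],"grip":0}
    - {"xyz":[-2,0,0.4],"turn":[0,0,0],"grip":0}
    - {"xyz":[-3,0,0.5],"turn":[0,0,0],"grip":0}
    - {"xyz":[-4,0,0.6],"turn":[0,0,0],"grip":0}
    - {"xyz":[-5,0,0.7],"turn":[0,0,0],"grip":0}
    - {"xyz":[-6,0,0.8],"turn":[0,0,0],"grip":0}
    - {"xyz":[-7,0,0.9],"turn":[0,0,0],"grip":0}
    - {"xyz":[-8,0,1.0],"turn":[0,0,0],"grip":0}

```text
clock: 5.9
tcp_pos: [0.5778, -0.1598, 0.0542]
orientation: [0.002, 0.995, 0.101, 0.006]
wrist_force: [4.3, 3.0, 16.2]
finger_gap: 0.0003
grip_force: 8.1
```

```bash
cat > lid.py <<'E'
from h import *
s=env.get_state()
d,P=cam("top");c=d["color"];hsv=cv2.cvtColor(c,cv2.COLOR_BGR2HSV)
z=P[...,2]
b=np.array([.5226,-.1716]);t=np.radians(11.5);R=np.array([[np.cos(t),np.sin(t)],[-np.sin(t),np.cos(t)]])
L=(P[...,:2]-b)@R.T
m=(hsv[...,0]>50)&(hsv[...,0]<85)&(hsv[...,1]>80)&(abs(L[...,1])<.06)&(abs(L[...,0])<.3)
x=L[m][:,0];print("green x box",np.nanpercentile(x,[.5,2,50,98,99.5]).round(4))
w=(hsv[...,1]<70)&(hsv[...,2]>150)&(abs(L[...,1])<.045)&(L[...,0]<-.08)&(L[...,0]>-.3)&(z>.01)
print("white edge x",np.nanmedian(L[w][:,0]),w.sum())
print("tcp box",(R@(s["tcp_pos"][:2]-b)).round(4),s["tcp_pos"].round(4),s["wrist_force"].round(1),s["orientation"].round(3))
E
python3 lid.py; python3 - <<'E'
from h import *
E
```

```text
green x box [0.0593 0.0605 0.0693 0.0864 0.0869]
white edge x nan 0
tcp box [0.0564 0.0006] [ 0.5778 -0.1598  0.0542] [ 4.3  3.  16.2] [0.002 0.995 0.101 0.006]
  return np.nanmean(a, axis, out=out, keepdims=keepdims)
```

The lid's far edge has moved about 11 mm with the fingertips, so it is dragging. Carrying on.

apply_moves:
  rows:
    - {"xyz":[-1.5,0,0.1],"turn":[0,0,0],"grip":0}
    - {"xyz":[-3,0,0.2],"turn":[0,0,0],"grip":0}
    - {"xyz":[-4.5,0,0.3],"turn":[0,0,0],"grip":0}
    - {"xyz":[-6,0,0.4],"turn":[0,0,0],"grip":0}
    - {"xyz":[-7.5,0,0.5],"turn":[0,0,0],"grip":0}
    - {"xyz":[-9,0,0.6],"turn":[0,0,0],"grip":0}
    - {"xyz":[-10.5,0,0.7],"turn":[0,0,0],"grip":0}
    - {"xyz":[-12,0,0.8],"turn":[0,0,0],"grip":0}
    - {"xyz":[-13.5,0,0.9],"turn":[0,0,0],"grip":0}
    - {"xyz":[-15,0,1.0],"turn":[0,0,0],"grip":0}
    - {"xyz":[-16.5,0,1.1],"turn":[0,0,0],"grip":0}
    - {"xyz":[-18,0,1.2],"turn":[0,0,0],"grip":0}

```text
clock: 6.95
tcp_pos: [0.5602, -0.1634, 0.053]
orientation: [0.002, 0.995, 0.101, 0.006]
wrist_force: [3.2, 3.1, 16.6]
finger_gap: -0.0004
grip_force: 8.3
```

apply_moves:
  rows:
    - {"xyz":[-2,0,0.13],"turn":[0,0,0],"grip":0}
    - {"xyz":[-4,0,0.27],"turn":[0,0,0],"grip":0}
    - {"xyz":[-6,0,0.4],"turn":[0,0,0],"grip":0}
    - {"xyz":[-8,0,0.53],"turn":[0,0,0],"grip":0}
    - {"xyz":[-10,0,0.67],"turn":[0,0,0],"grip":0}
    - {"xyz":[-12,0,0.8],"turn":[0,0,0],"grip":0}
    - {"xyz":[-14,0,0.93],"turn":[0,0,0],"grip":0}
    - {"xyz":[-16,0,1.07],"turn":[0,0,0],"grip":0}
    - {"xyz":[-18,0,1.2],"turn":[0,0,0],"grip":0}
    - {"xyz":[-20,0,1.33],"turn":[0,0,0],"grip":0}
    - {"xyz":[-22,0,1.47],"turn":[0,0,0],"grip":0}
    - {"xyz":[-24,0,1.6],"turn":[0,0,0],"grip":0}

```text
clock: 7.95
tcp_pos: [0.5367, -0.1681, 0.0513]
orientation: [0.002, 0.995, 0.101, 0.006]
wrist_force: [2.7, 3.7, 17.7]
finger_gap: -0.0001
grip_force: 8.6
```

apply_moves:
  rows:
    - {"xyz":[-2,0,0.1],"turn":[0,0,0],"grip":0}
    - {"xyz":[-4,0,0.2],"turn":[0,0,0],"grip":0}
    - {"xyz":[-6,0,0.3],"turn":[0,0,0],"grip":0}
    - {"xyz":[-8,0,0.43],"turn":[0,0,0],"grip":0}
    - {"xyz":[-10,0,0.56],"turn":[0,0,0],"grip":0}
    - {"xyz":[-12,0,0.7],"turn":[0,0,0],"grip":0}
    - {"xyz":[-14,0,0.83],"turn":[0,0,0],"grip":0}
    - {"xyz":[-16,0,0.97],"turn":[0,0,0],"grip":0}
    - {"xyz":[-18,0,1.1],"turn":[0,0,0],"grip":0}
    - {"xyz":[-20,0,1.23],"turn":[0,0,0],"grip":0}
    - {"xyz":[-22,0,1.37],"turn":[0,0,0],"grip":0}
    - {"xyz":[-24,0,1.5],"turn":[0,0,0],"grip":0}

```text
clock: 8.95
tcp_pos: [0.5131, -0.1729, 0.0496]
orientation: [0.001, 0.995, 0.101, 0.006]
wrist_force: [5.1, 4.2, 17.8]
finger_gap: -0.0002
grip_force: 8.7
```

apply_moves:
  rows:
    - {"xyz":[-2,0,0.1],"turn":[0,0,0],"grip":0}
    - {"xyz":[-4,0,0.2],"turn":[0,0,0],"grip":0}
    - {"xyz":[-6,0,0.3],"turn":[0,0,0],"grip":0}
    - {"xyz":[-8,0,0.43],"turn":[0,0,0],"grip":0}
    - {"xyz":[-10,0,0.56],"turn":[0,0,0],"grip":0}
    - {"xyz":[-12,0,0.7],"turn":[0,0,0],"grip":0}
    - {"xyz":[-14,0,0.83],"turn":[0,0,0],"grip":0}
    - {"xyz":[-16,0,0.97],"turn":[0,0,0],"grip":0}
    - {"xyz":[-18,0,1.1],"turn":[0,0,0],"grip":0}
    - {"xyz":[-20,0,1.23],"turn":[0,0,0],"grip":0}
    - {"xyz":[-22,0,1.37],"turn":[0,0,0],"grip":0}
    - {"xyz":[-24,0,1.5],"turn":[0,0,0],"grip":0}

```text
clock: 9.95
tcp_pos: [0.4895, -0.1777, 0.0479]
orientation: [0.001, 0.995, 0.101, 0.006]
wrist_force: [3.7, 5.1, 18.2]
finger_gap: 0.0003
grip_force: 8.9
```

```bash
python3 -W ignore lid.py
```

```text
green x box [-0.0706 -0.068  -0.0423 -0.0049 -0.0035]
white edge x -0.09065106598031203 196
tcp box [-0.0337  0.0007] [ 0.4895 -0.1777  0.0479] [ 3.7  5.1 18.2] [0.001 0.995 0.101 0.006]
```

apply_moves:
  rows:
    - {"xyz":[-2,0,0.05],"turn":[0,0,0],"grip":0}
    - {"xyz":[-4,0,0.1],"turn":[0,0,0],"grip":0}
    - {"xyz":[-6,0,0.2],"turn":[0,0,0],"grip":0}
    - {"xyz":[-8,0,0.33],"turn":[0,0,0],"grip":0}
    - {"xyz":[-10,0,0.46],"turn":[0,0,0],"grip":0}
    - {"xyz":[-12,0,0.6],"turn":[0,0,0],"grip":0}
    - {"xyz":[-14,0,0.73],"turn":[0,0,0],"grip":0}
    - {"xyz":[-16,0,0.87],"turn":[0,0,0],"grip":0}
    - {"xyz":[-18,0,1.0],"turn":[0,0,0],"grip":0}
    - {"xyz":[-20,0,1.13],"turn":[0,0,0],"grip":0}
    - {"xyz":[-22,0,1.27],"turn":[0,0,0],"grip":0}
    - {"xyz":[-24,0,1.4],"turn":[0,0,0],"grip":0}

```text
clock: 11.0
tcp_pos: [0.4657, -0.1826, 0.0462]
orientation: [0.001, 0.995, 0.101, 0.005]
wrist_force: [3.4, 5.5, 17.8]
finger_gap: 0.0001
grip_force: 8.7
```

apply_moves:
  rows:
    - {"xyz":[-1,0,0.0],"turn":[0,0,0],"grip":0}
    - {"xyz":[-2,0,0.05],"turn":[0,0,0],"grip":0}
    - {"xyz":[-3,0,0.1],"turn":[0,0,0],"grip":0}
    - {"xyz":[-4,0,0.17],"turn":[0,0,0],"grip":0}
    - {"xyz":[-5,0,0.25],"turn":[0,0,0],"grip":0}

```text
clock: 11.42
tcp_pos: [0.4606, -0.1835, 0.0458]
orientation: [0.001, 0.995, 0.101, 0.005]
wrist_force: [3.3, 4.4, 16.9]
finger_gap: 0.0003
grip_force: 8.6
```

apply_moves:
  rows:
    - {"xyz":[-1,0,0.1],"turn":[0,0,0],"grip":0}
    - {"xyz":[-2,0,0.15],"turn":[0,0,0],"grip":0}
    - {"xyz":[-3,0,0.2],"turn":[0,0,0],"grip":0}

```text
clock: 11.67
tcp_pos: [0.4578, -0.1841, 0.0456]
orientation: [0.001, 0.995, 0.101, 0.005]
wrist_force: [4.7, 3.4, 16.9]
finger_gap: -0.0003
grip_force: 8.5
```

apply_moves:
  rows:
    - {"xyz":[-0.7,0,0.05],"turn":[0,0,0],"grip":0}
    - {"xyz":[-1.4,0,0.1],"turn":[0,0,0],"grip":0}

```text
clock: 11.83
tcp_pos: [0.4567, -0.1848, 0.0456]
orientation: [0.002, 0.995, 0.101, 0.005]
wrist_force: [4.7, 4.0, 16.1]
finger_gap: 0.0001
grip_force: 7.9
```

```bash
python3 -W ignore lid.py
```

```text
green x box [-0.2157 -0.1257 -0.0824 -0.0377 -0.0369]
white edge x -0.09904025699725848 641
tcp box [-0.0672  0.0002] [ 0.4567 -0.1848  0.0456] [ 4.7  4.  16.1] [0.002 0.995 0.101 0.005]
```

apply_moves:
  rows:
    - {"xyz":[-0.7,0,0.0],"turn":[0,0,0],"grip":0}
    - {"xyz":[-1.4,0,0.05],"turn":[0,0,0],"grip":0}
    - {"xyz":[-2,0,0.1],"turn":[0,0,0],"grip":0}

```text
clock: 12.13
tcp_pos: [0.4549, -0.1856, 0.0454]
orientation: [0.002, 0.995, 0.101, 0.005]
wrist_force: [4.8, 1.9, 15.8]
finger_gap: 0.0002
grip_force: 7.4
```

apply_moves:
  rows:
    - {"xyz":[0,0,-3],"turn":[0,0,0],"grip":0}
    - {"xyz":[0,0,-10],"turn":[0,0,0],"grip":0}
    - {"xyz":[0,0,-35],"turn":[0,0,0],"grip":0.6}
    - {"xyz":[0,0,-70],"turn":[0,0,0],"grip":0.6}
    - {"xyz":[0,-20,-100],"turn":[0,0,0],"grip":0.6}
    - {"xyz":[0,-50,-120],"turn":[0,0,0],"grip":0.6}
    - {"xyz":[0,-90,-120],"turn":[0,0,0],"grip":0.6}
    - {"xyz":[0,-130,-120],"turn":[0,0,0],"grip":0.6}
    - {"xyz":[0,-165,-120],"turn":[0,0,0],"grip":0.6}
    - {"xyz":[0,-180,-120],"turn":[0,0,0],"grip":0.6}
    - {"xyz":[0,-180,-120],"turn":[0,0,0],"grip":0.6}

```text
clock: 13.05
tcp_pos: [0.4118, -0.0047, 0.162]
orientation: [-0.001, 0.995, 0.102, -0.001]
wrist_force: [-0.6, -0.7, 0.0]
finger_gap: 0.051
grip_force: 0.0
```

```bash
python3 -W ignore lid.py; python3 - <<'E'
from h import *
d,P=cam("top");np.savez("top1.npz",P=P,c=d["color"]);e,Q=cam("side");np.savez("side1.npz",P=Q,c=e["color"])
a=cv2.resize(d["color"][120:270,330:450],None,fx=3.8,fy=3.8,interpolation=cv2.INTER_CUBIC)
b=cv2.resize(e["color"][130:230,270:410],None,fx=2.4,fy=2.4,interpolation=cv2.INTER_CUBIC)
o=np.zeros((570,800,3),np.uint8);o[:570,:456]=a;o[:240,460:796]=b;cv2.imwrite("pics/open1.png",o)
E
```

```text
green x box [-0.2327 -0.2295 -0.1419 -0.0411 -0.0382]
white edge x -0.23576866021860884 67
tcp box [-0.0753  0.1857] [ 0.4118 -0.0047  0.162 ] [-0.6 -0.7  0. ] [-0.001  0.995  0.102 -0.001]
```

View pics/open1.png

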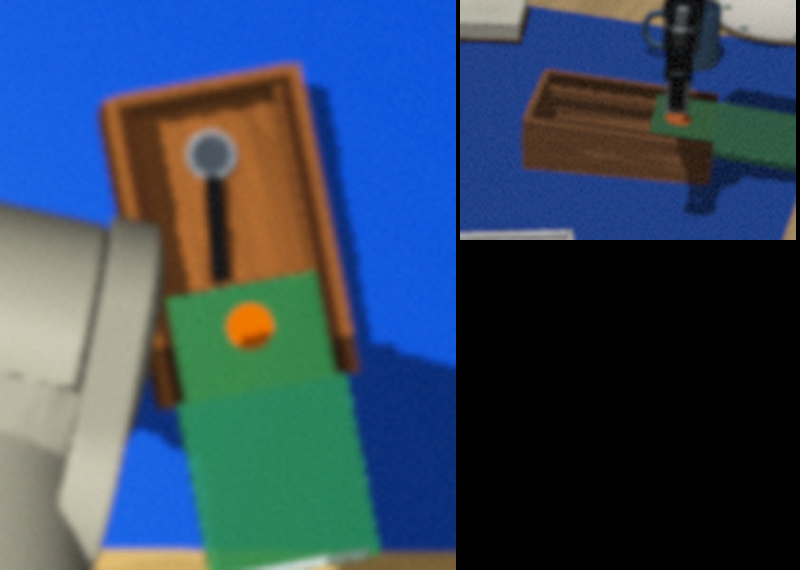

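The lid is at its stop: far edge at box x ≈ -0.037, so its origin is at ≈ -0.138. The spoon lies in the open box, bowl at crop (212,155), handle (212,180)–(222,280). Measuring it next.

```bash
python3 - <<'E'
from h import *
f=np.load("top1.npz");P=f["P"];c=f["c"]
g=c.max(2).astype(int);hsv=cv2.cvtColor(c,cv2.COLOR_BGR2HSV)
K=np.load("top0.npz")["K"];T=np.linalg.inv(np.load("top0.npz")["V"])
def back(u,v,z):
    r=T[:3,:3]@np.linalg.inv(K)@[u,v,1];return (T[:3,3]+r*(z-T[2,3])/r[2])[:2]
b=np.array([.5226,-.1716]);t=np.radians(11.5);R=np.array([[np.cos(t),np.sin(t)],[-np.sin(t),np.cos(t)]])
m=np.zeros(g.shape,bool);m[168:194,383:391]=True
h=m&(g<60);v,u=np.nonzero(h);print(h.sum(),v.min(),v.max(),"zs",np.nanmedian(P[h][:,2]))
q=np.array([back(a,e,.019) for a,e in zip(u,v)]);vx,vy,x0,y0=cv2.fitLine(q.astype(np.float32),cv2.DIST_L2,0,.01,.01).ravel()
if vx<0:vx,vy=-vx,-vy
s=(q-[x0,y0])@[vx,vy];print("handle mid",x0,y0,"yaw",np.degrees(np.arctan2(vy,vx)),s.min(),s.max(),"ends",[x0,y0]+s.max()*np.array([vx,vy]))
m[:]=0;m[150:172,375:396]=True
k=m&(hsv[...,1]<110)&(g>70);n,l,st,ce=cv2.connectedComponentsWithStats(k.astype(np.uint8));i=1+st[1:,4].argmax();print(st[i],ce[i])
bc=back(*ce[i],.012);print("bowl",bc,"z",np.nanmedian(P[l==i][:,2]))
o=bc-.034*np.array([vx,vy]);print("origin",o,"in box",R@(o-b))
d=np.array([x0,y0])-bc;print("yaw bowl-handle",np.degrees(np.arctan2(-d[1],-d[0])))
s=env.get_state();print(s["tcp_pos"],s["orientation"].round(4),s["joint_pos"].round(3))
E
```

```text
98 168 193 zs 0.019624351841455945
handle mid 0.52916884 -0.1672878 yaw 3.3099973 -0.03489734009025442 0.034536586327472724 ends [ 0.56364782 -0.16529372]
[379 154  14  14 156] [385.23076923 160.26923077]
bowl [ 0.58630083 -0.16366389] z 0.014207903712251335
origin [ 0.55235754 -0.16562699] in box [ 3.03509775e-02 -7.96014994e-05]
yaw bowl-handle 3.629432217406024
[ 0.4139144  -0.00788705  0.16211494] [3.000e-04 9.950e-01 1.004e-01 0.000e+00] [-2.130e-01  3.900e-02 -4.630e-01  1.068e+00 -1.000e-03  2.727e+00]
```

apply_moves:
  rows:
    - {"xyz":[18,32,0],"turn":[0,0,0.05],"grip":0.45}
    - {"xyz":[36,64,0],"turn":[0,0,0.1],"grip":0.45}
    - {"xyz":[54,96,0],"turn":[0,0,0.14],"grip":0.45}
    - {"xyz":[72,128,15],"turn":[0,0,0.14],"grip":0.45}
    - {"xyz":[90,160,35],"turn":[0,0,0.14],"grip":0.45}
    - {"xyz":[100,177,55],"turn":[0,0,0.14],"grip":0.45}
    - {"xyz":[103,182,62],"turn":[0,0,0.14],"grip":0.45}
    - {"xyz":[103,182,62],"turn":[0,0,0.14],"grip":0.45}
    - {"xyz":[103,182,62],"turn":[0,0,0.14],"grip":0.45}
    - {"xyz":[103,182,62],"turn":[0,0,0.14],"grip":0.45}

```text
clock: 14.03
tcp_pos: [0.5503, -0.165, 0.1009]
orientation: [-0.0, 1.0, 0.03, -0.0]
wrist_force: [0.7, -0.6, 0.0]
finger_gap: 0.0386
grip_force: 0.0
```

apply_moves:
  rows:
    - {"xyz":[1,1,20],"turn":[0,0,0],"grip":0.45}
    - {"xyz":[1,1,40],"turn":[0,0,0],"grip":0.45}
    - {"xyz":[1,1,58],"turn":[0,0,0],"grip":0.45}
    - {"xyz":[1,1,70],"turn":[0,0,0],"grip":0.45}
    - {"xyz":[1,1,77],"turn":[0,0,0],"grip":0.45}
    - {"xyz":[1,1,81],"turn":[0,0,0],"grip":0.45}
    - {"xyz":[1,1,84],"turn":[0,0,0],"grip":0.45}
    - {"xyz":[1,1,86],"turn":[0,0,0],"grip":0.45}
    - {"xyz":[1,1,88],"turn":[0,0,0],"grip":0.45}
    - {"xyz":[1,1,90],"turn":[0,0,0],"grip":0.45}
    - {"xyz":[1,1,91],"turn":[0,0,0],"grip":0.45}
    - {"xyz":[1,1,91],"turn":[0,0,0],"grip":0.45}

```text
clock: 15.03
tcp_pos: [0.5518, -0.1659, 0.0091]
orientation: [-0.0, 1.0, 0.031, -0.0]
wrist_force: [-0.5, 1.8, 0.4]
finger_gap: 0.0384
grip_force: 0.0
```

apply_moves:
  rows:
    - {"xyz":[0,0,0],"turn":[0,0,0],"grip":0.3}
    - {"xyz":[0,0,0],"turn":[0,0,0],"grip":0.2}
    - {"xyz":[0,0,0],"turn":[0,0,0],"grip":0.1}
    - {"xyz":[0,0,0],"turn":[0,0,0],"grip":0.0}
    - {"xyz":[0,0,0],"turn":[0,0,0],"grip":0.0}
    - {"xyz":[0,0,0],"turn":[0,0,0],"grip":0.0}
    - {"xyz":[0,0,0],"turn":[0,0,0],"grip":0.0}
  force: 40

```text
clock: 15.62
tcp_pos: [0.5523, -0.1666, 0.0094]
orientation: [0.0, 1.0, 0.03, 0.0]
wrist_force: [0.4, -0.8, 2.1]
finger_gap: 0.0105
grip_force: 41.0
```

apply_moves:
  rows:
    - {"xyz":[0,0,-2],"turn":[0,0,0],"grip":0}
    - {"xyz":[0,0,-6],"turn":[0,0,0],"grip":0}
    - {"xyz":[0,0,-14],"turn":[0,0,0],"grip":0}
    - {"xyz":[0,0,-26],"turn":[0,0,0],"grip":0}
    - {"xyz":[0,0,-42],"turn":[0,0,0],"grip":0}
    - {"xyz":[0,0,-60],"turn":[0,0,0],"grip":0}
    - {"xyz":[0,0,-80],"turn":[0,0,0],"grip":0}
    - {"xyz":[0,0,-98],"turn":[0,0,0],"grip":0}
    - {"xyz":[0,0,-108],"turn":[0,0,0],"grip":0}
    - {"xyz":[0,0,-112],"turn":[0,0,0],"grip":0}
    - {"xyz":[0,0,-112],"turn":[0,0,0],"grip":0}
    - {"xyz":[0,0,-112],"turn":[0,0,0],"grip":0}

```text
clock: 16.62
tcp_pos: [0.5516, -0.166, 0.1205]
orientation: [-0.0, 1.0, 0.03, -0.0]
wrist_force: [0.2, -0.4, -0.7]
finger_gap: 0.0107
grip_force: 40.7
```

```bash
python3 - <<'E'
from h import *
s=env.get_state();print(s["tcp_pos"],s["finger_gap"],s["joint_pos"].round(3))
e,Q=cam("side")
cv2.imwrite("pics/lift.png",cv2.resize(e["color"][80:230,240:440],None,fx=3.5,fy=3.5,interpolation=cv2.INTER_CUBIC))
E
```

```text
[ 0.55162008 -0.16603689  0.12054237] 0.010729283321062159 [-0.432  0.371 -0.149  1.051 -0.     2.649]
```

View pics/lift.png

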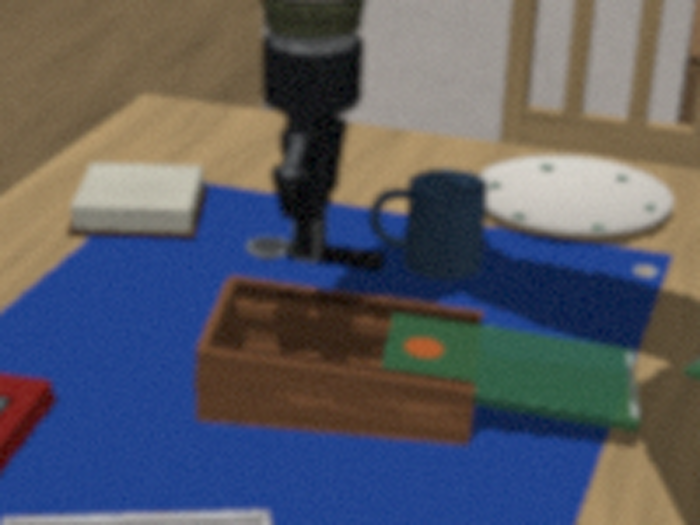

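The spoon is held level at crop (310,250), and the lid stays open. Carrying it to the tray, turned to the tray's yaw.

apply_moves:
  rows:
    - {"xyz":[2,-15,0],"turn":[0,0,-0.03],"grip":0}
    - {"xyz":[6,-45,0],"turn":[0,0,-0.07],"grip":0}
    - {"xyz":[11,-80,0],"turn":[0,0,-0.11],"grip":0}
    - {"xyz":[15,-115,0],"turn":[0,0,-0.15],"grip":0}
    - {"xyz":[20,-150,0],"turn":[0,0,-0.19],"grip":0}
    - {"xyz":[25,-185,0],"turn":[0,0,-0.23],"grip":0}
    - {"xyz":[29,-220,10],"turn":[0,0,-0.27],"grip":0}
    - {"xyz":[34,-253,25],"turn":[0,0,-0.31],"grip":0}
    - {"xyz":[37,-277,40],"turn":[0,0,-0.34],"grip":0}
    - {"xyz":[39,-290,52],"turn":[0,0,-0.354],"grip":0}
    - {"xyz":[39,-292,60],"turn":[0,0,-0.354],"grip":0}
    - {"xyz":[39,-292,60],"turn":[0,0,-0.354],"grip":0}

```text
clock: 17.67
tcp_pos: [0.5709, 0.1281, 0.0583]
orientation: [-0.0, 0.978, 0.207, -0.003]
wrist_force: [-0.9, -0.2, -1.3]
finger_gap: 0.011
grip_force: 40.7
```

apply_moves:
  rows:
    - {"xyz":[0,0,8],"turn":[0,0,0],"grip":0}
    - {"xyz":[0,0,18],"turn":[0,0,0],"grip":0}
    - {"xyz":[0,0,28],"turn":[0,0,0],"grip":0}
    - {"xyz":[0,0,36],"turn":[0,0,0],"grip":0}
    - {"xyz":[0,0,41],"turn":[0,0,0],"grip":0}
    - {"xyz":[0,0,44],"turn":[0,0,0],"grip":0}
    - {"xyz":[0,0,45.5],"turn":[0,0,0],"grip":0}
    - {"xyz":[0,0,46.5],"turn":[0,0,0],"grip":0}
    - {"xyz":[0,0,47],"turn":[0,0,0],"grip":0}
    - {"xyz":[0,0,47.5],"turn":[0,0,0],"grip":0}
    - {"xyz":[0,0,48],"turn":[0,0,0],"grip":0}
    - {"xyz":[0,0,48],"turn":[0,0,0],"grip":0}

```text
clock: 18.67
tcp_pos: [0.5733, 0.1277, 0.0133]
orientation: [0.0, 0.979, 0.206, 0.0]
wrist_force: [0.3, -0.2, -0.5]
finger_gap: 0.0108
grip_force: 40.7
```

apply_moves:
  rows:
    - {"xyz":[0,0,0.5],"turn":[0,0,0],"grip":0}
    - {"xyz":[0,0,1],"turn":[0,0,0],"grip":0}
    - {"xyz":[0,0,1.5],"turn":[0,0,0],"grip":0}
    - {"xyz":[0,0,2],"turn":[0,0,0],"grip":0}
    - {"xyz":[0,0,2.5],"turn":[0,0,0],"grip":0}
    - {"xyz":[0,0,2.9],"turn":[0,0,0],"grip":0}
    - {"xyz":[0,0,3.2],"turn":[0,0,0],"grip":0}

```text
clock: 19.25
tcp_pos: [0.5731, 0.1276, 0.0098]
orientation: [0.0, 0.979, 0.206, -0.0]
wrist_force: [0.5, -0.3, -0.6]
finger_gap: 0.0108
grip_force: 40.7
```

apply_moves:
  rows:
    - {"xyz":[0,0,0.3],"turn":[0,0,0],"grip":0}
    - {"xyz":[0,0,0.6],"turn":[0,0,0],"grip":0}
    - {"xyz":[0,0,0.6],"turn":[0,0,0],"grip":0}

```text
clock: 19.5
tcp_pos: [0.5732, 0.1276, 0.0094]
orientation: [0.0, 0.979, 0.206, -0.0]
wrist_force: [-0.7, -0.3, 1.6]
finger_gap: 0.0109
grip_force: 40.8
```

Contact with the tray floor at the expected height. Releasing and withdrawing.

apply_moves:
  rows:
    - {"xyz":[0,0,0],"turn":[0,0,0],"grip":0.15}
    - {"xyz":[0,0,0],"turn":[0,0,0],"grip":0.25}
    - {"xyz":[0,0,0],"turn":[0,0,0],"grip":0.4}
    - {"xyz":[0,0,0],"turn":[0,0,0],"grip":0.45}
    - {"xyz":[0,0,-5],"turn":[0,0,0],"grip":0.45}
    - {"xyz":[0,0,-15],"turn":[0,0,0],"grip":0.45}
    - {"xyz":[0,0,-40],"turn":[0,0,0],"grip":0.45}
    - {"xyz":[0,0,-75],"turn":[0,0,0],"grip":0.45}
    - {"xyz":[0,0,-110],"turn":[0,0,0],"grip":0.45}
    - {"xyz":[0,0,-140],"turn":[0,0,0],"grip":0.45}
    - {"xyz":[0,0,-150],"turn":[0,0,0],"grip":0.45}
    - {"xyz":[0,0,-150],"turn":[0,0,0],"grip":0.45}

```text
clock: 20.5
tcp_pos: [0.5757, 0.1279, 0.164]
orientation: [0.001, 0.979, 0.206, 0.004]
wrist_force: [0.7, -0.2, 0.0]
finger_gap: 0.038
grip_force: 0.0
```

```bash
python3 -W ignore lid.py; python3 - <<'E'
from h import *
d,P=cam("top");e,Q=cam("side")
o=np.hstack([cv2.resize(d["color"][60:280,130:520],(400,226)),cv2.resize(e["color"][120:290,190:490],(400,226))])
cv2.imwrite("pics/end.png",o)
hsv=cv2.cvtColor(e["color"],cv2.COLOR_BGR2HSV)
t=np.radians(23.7);L=(Q[...,:2]-[.573,.1278])@np.array([[np.cos(t),np.sin(t)],[-np.sin(t),np.cos(t)]]).T
m=(hsv[...,2]<70)&(abs(L[...,0])<.085)&(abs(L[...,1])<.05)&(Q[...,2]<.05)
print(m.sum(),np.nanpercentile(L[m],[3,50,97],axis=0).round(3),np.nanpercentile(Q[m][:,2],[10,90]))
E
```

```text
green x box [-0.2337 -0.2307 -0.1421 -0.0395 -0.0365]
white edge x nan 0
tcp box [0.1117 0.2829] [0.5757 0.1279 0.164 ] [ 0.7 -0.2  0. ] [0.001 0.979 0.206 0.004]
188 [[-0.057 -0.003]
 [-0.015  0.005]
 [ 0.037  0.009]] [0.0125726 0.0214155]
```

View pics/end.png

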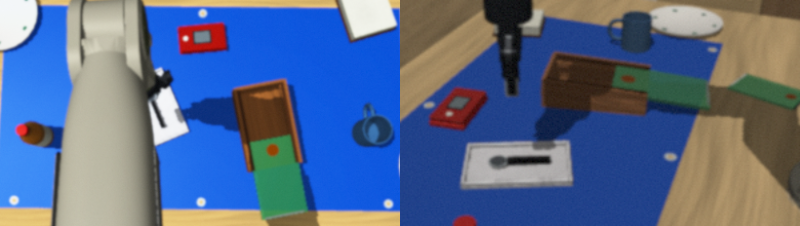

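The spoon lies flat in the middle of the tray at side-half (520,160). The box is open with the lid at its stop, and the game console, mug and bottle are where they were. The gripper is clear.

```bash
python3 -c "
from workcell import ticket
print(ticket.hand_in())"
```

```text
the job is handed in; nothing more can be done
None
```

I drew the lid to its stop with the measured force at about 18–19 N at most, laid the spoon flat in the white tray, and handed the job in at about 21 s; the hand-in gave no verdict back.

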